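Get the jam jar out from behind the bottle and the mill

TASK

A jam jar has ended up in the back pocket of the wooden condiment caddy, where the salt shaker belongs: first take out the dressing bottle and the pepper mill in front of it and stand them both on the black rubber mat, then stand the jam jar in the empty ring of the round jam stand and the salt shaker in the back pocket of the caddy. Finally put the bottle and the mill back, each in the same front pocket it came from, with everything standing upright and fully down in its place. Do not knock anything over, and leave the two jars that already stand on the jam stand where they are.

Things in the scene. Friction and masses are not known exactly. Their poses are not given: they have to be found in the camera images.
- caddy: Fixed wooden caddy, mm: 134 (x) x 188 (y); origin: centre of underside, x axis to its 110 high back board (inner face x=60), y left. Floor top z=8; front wall 32 high, sides 40. Front pockets centred (-20,46) and (-20,-46), 84 wide, divider between them (8 thick, top z=32). Back pocket centred (23,0), 72 wide between 4 thick fences (tops z=30), open to the front pockets.
- drip_mat: Fixed black ribbed rubber mat, 130 (x) x 180 (y) mm, its top 4 to 5 mm above the worktop; origin at the centre of its underside. The side area: bottle and mill stand on it next to each other along its y axis, for example at y = +42 and -42 mm.
- jam_stand: Fixed round dark wooden board, 176 mm across, 12 mm thick, turned any way; origin: centre of its underside. On it three touching steel rings, 74 mm wide inside, 8 mm high (tops at z = 20 mm), centres 46 mm from the middle, and a small stud in the middle. The empty ring is the one on the board's own +x axis, at (46, 0) mm; jars stand on the board at z = 12 mm.
- dressing: Loose dressing bottle, 65 mm in diameter and 189 mm high, with a slim neck and a gold screw cap, about 0.3 kg; origin at the centre of its underside, z up. Take it by the cap (about 30 to 36 mm wide, the top 25 mm). It starts in one of the two front pockets of the caddy and must return to that one.
- mill: Loose turned wooden pepper mill, 58 mm in diameter and 160 mm high, about 0.18 kg; origin at the centre of its underside, z up. Its rounded wooden head, 50 mm wide, lies 116 to 149 mm up, with a 12 mm button above it: take it by the head. It starts in the other front pocket and must return to that one.
- jam: Loose squat jam jar with a black lid and red contents, 57 mm in diameter and 70 mm high (lid 53 mm wide, from 59 mm up), 0.26 kg; origin at the centre of its underside, z up. Starts in the back pocket of the caddy, hemmed in by the bottle and the mill in front of it and the board behind it.
- salt: Loose glass salt shaker with a domed grey metal top, 44 mm in diameter and 90 mm high (glass up to 70 mm, top 34 mm wide above), 0.1 kg; origin at the centre of its underside, z up. Starts on the worktop to the right of the caddy.
- honey_jar: Loose honey jar with a black lid, 57 x 61 mm and 85 mm high, standing in one ring of the jam stand; stays there. Origin at the centre of its underside.
- gold_jam: Loose jam jar with a gold lid, 58 mm in diameter and 70 mm high, standing in another ring of the jam stand; stays there. Origin at the centre of its underside.
Mind the look-alikes: they are no part of the job. Leave any green look-alike of the salt alone. Several things have the shape of the caddy; the one meant has the colours described above.

How it is judged:
On the way, in this order (a step that is already met when the one before it is completed fails the run):
1. the bottle and the mill both stand upright and released on the rubber mat, the jam jar still in the back pocket (x of mill in the frame of drip_mat between -0.045 and 0.045 m and y of mill in the frame of drip_mat between -0.072 and 0.072 m and height (world z) of each of mill, dressing below 0.012 m and angle between each of mill, dressing, jam's own z axis and vertical below 0.15 rad and contact force between the fingers and mill below 0.1 N and x of dressing in the frame of drip_mat between -0.045 and 0.045 m and y of dressing in the frame of drip_mat between -0.072 and 0.072 m and contact force between the fingers and dressing below 0.1 N and distance of jam from where it was at the start of the episode below 0.02 m), for 0.2 s.
2. the jam jar stands released in the empty ring of the jam stand (x of jam in the frame of jam_stand between 0.034 and 0.058 m and y of jam in the frame of jam_stand between -0.012 and 0.012 m and z of jam in the frame of jam_stand between 0.008 and 0.0155 m and angle between jam's own z axis and vertical below 0.15 rad and contact force between the fingers and jam below 0.1 N), for 0.2 s.
3. the salt shaker stands released in the back pocket of the caddy (x of salt in the frame of caddy between 0.003 and 0.042 m and y of salt in the frame of caddy between -0.018 and 0.018 m and z of salt in the frame of caddy between 0.004 and 0.0115 m and angle between salt's own z axis and vertical below 0.15 rad and contact force between the fingers and salt below 0.1 N), for 0.2 s.
At the end, for the whole second after the job is handed in: Jam jar down in the once empty ring (within 12 mm each way), salt down in the back pocket of the caddy (within 18 mm sideways), bottle, mill and the two jars of the jam stand each within 25 mm of their starting places; all upright, released, at rest (all of step 2 and all of step 3 and distance of each of mill, dressing, honey_jar, gold_jam from where it was at the start of the episode below 0.025 m and angle between each of mill, dressing, honey_jar, gold_jam's own z axis and vertical below 0.15 rad and contact force between the fingers and mill below 0.1 N and contact force between the fingers and dressing below 0.1 N and linear speed of each of mill, dressing, jam, salt below 0.02 m/s); the robot touches nothing.
It fails at once if one of the two jars on the jam stand is knocked over or thrown out (angle between any of honey_jar, gold_jam's own z axis and vertical above 0.5 rad or distance of any of honey_jar, gold_jam from where it was at the start of the episode above 0.04 m).
It fails at once if something is tipped over (angle between any of mill, dressing, jam, salt's own z axis and vertical above 0.7 rad).
It also fails if it takes over 147 s, if anything falls off the work surface, if the arm or the gripper's body presses on something with over 40 N, if the wrist force passes 120 N, or if a joint passes its speed limit or range.

ROBOT

A 7-joint arm with a two-finger parallel gripper is mounted at the origin on a cart in front of the work surface, level with it; the furniture and walls round the work are solid. World frame = base frame: x ahead of the robot, y to its left, z up, the work surface at z = 0. Lengths are in m, angles in rad, forces in N, time in s.
With the tool pointing down it reaches from about 0.4 to 0.85 m from the base axis. Payload 6.9 kg.
Tool frame: the origin (TCP) lies midway between the tips of the shut fingers; the grasp point (between the pads) lies behind it (ctrl.pinch_z is the z of the grasp point in the tool frame, in m); z points along the fingers, y is the line along which they close (so a half turn about z gives the same grasp; the last joint's range is limited). The gripper opens to 85 mm and grips with 20 to 120 N. Pads are 22 mm wide; open, the fingers measure 114 mm over their backs; the gripper's body (76 mm by 85 mm) begins 54 mm behind the grasp point. The pads swing forward as they close: fully open they stand 13 mm farther back than shut.
Start: joints at [1.454, 0.507, -0.238, 1.5, 0.126, 1.149, -0.155], TCP at [0.137, -0.61, 0.231] pointing down, gripper open.
Joint ranges: [-3.08, 3.08], [-0.24, 2.05], [-1.43, 1.35], [0, 2.5], [-1.52, 4.66], [0.17, 1.96], [-2.89, 2.89]. Speed limits (rad/s): [2.39, 2.39, 3.14, 3.14, 3.14, 3.14, 3.14].

INTERFACE

Orientations are given as a unit quaternion [w, x, y, z].
In Python, from station import ctrl, get_state, vision, ticket, models gives the robot as it stands. Calls block until the motion is done:
- ctrl.movep(position, orientation): joint-space move of the TCP to a pose.
- ctrl.movel(position, frame=None, max_speed=0.15): straight line of the TCP; frame=None keeps the orientation; max_speed is the mean speed in m/s.
- ctrl.set_joints(angles): joint-space move.
- ctrl.ungrasp() and ctrl.close_gripper(force=None): open the fingers fully, or close them until they stop; force is the grip in N (None keeps the last).
- ctrl.pause(seconds).
- ctrl.ik(position, orientation): joint angles nearest the present ones, or None.
- get_state(): the state.
- vision.grab_frame(name): name is "scene" or "top" or "wrist"; returns (picture, depth): 384x512x3 uint8, blue, green, red; 384x512 float32, m along the optical axis (not along the pixel's ray), 0 where there is no reading.
- vision.camera_info(name): a dict with "mtx" (3x3 intrinsics, pixels), "dist_coeffs" ([k1, k2, p1, p2, k3] as OpenCV has them; the pictures are not rectified), "R" (3x3) and "t" (3): a world point X has camera coordinates R X + t; the wrist camera has in their place "hand_eye" (4x4, takes a point from camera to tool coordinates, whose origin is the TCP and whose axes are the flange's). Camera axes: x right, y down, z forward; pixel columns grow to the right and rows downward; lengths in m; the calibration is good to about 2 mm. A picture is of the moment at which its call begins: read the wrist's pose just before it. camera_info takes no time and is no camera call.
A pose or a line that the arm cannot do raises ctrl.Unreachable and nothing moves.
- ticket.close_job(): hands the job in; it is judged then, once.
Trained networks look in the newest picture that a camera, given by its name, has taken for a name from the list of things; names that differ only in an ending like _2 or _b are one class to them, and where a whole thing is asked for, a point or a joint stands for the part that bears it (a point fixed in the world has none). Each returns a list of dicts, best first, with "p" (0 to 1); they miss things now and then, are a little off and sometimes report something else, mostly with a low value. They report only what shows in the picture. A call takes as long as a camera call. They do not tell look-alikes from the thing itself.
- models.recognise(camera, target): "point" ([column, row] in pixels, amid what is visible of it).
- models.masks_of(camera, target): "mask" (384x512 bool, what is visible of it) and "point" ([column, row] in pixels, amid what is visible of it).
The state is a dict: "time": time; "qpos": joint angles; "qd": joint speeds; "tau": joint torques, N m; "tcp_pos": TCP position; "eef_rot": TCP orientation; "contact_force": force on the tool from outside, world axes, zero at the start; "wrist_torque": the same for the moment, N m; "width": finger opening in m; "gripper_force": force on a finger pad.
Only numpy, scipy, OpenCV 4.12 (cv2) and the standard library are available. Lean on these libraries where they do the work, as an engineer would, in place of code of your own. Each camera call takes 0.05 s, during which the arm holds its last target. There are 200 camera calls.

## Working session

There is one attempt and no reset: what is moved stays moved. The work goes in short steps, each a Python script; the robot and the scene stay as the last script left them, time stands still between calls to the robot, and variables do not carry over. Pictures are saved under pics/ and viewed, at most 14 in all, crops included, and the job is handed in when it is done.

```bash
mkdir -p pics; ls; cat > h.py <<'E'
import numpy as np, cv2
from station import ctrl, get_state, vision, ticket, models
def cloud(cam):
    img,d=vision.grab_frame(cam); c=vision.camera_info(cam)
    v,u=np.mgrid[0:384,0:512]
    p=cv2.undistortPoints(np.stack([u,v],-1).reshape(-1,1,2).astype(np.float64),np.array(c["mtx"]),np.array(c["dist_coeffs"])).reshape(384,512,2)
    P=np.dstack([p[...,0]*d,p[...,1]*d,d])
    R=np.array(c["R"]);t=np.array(c["t"])
    W=(P-t)@R
    W[d<=0]=np.nan
    return img,W
E
python3 - <<'E'
from h import *
for c in ("scene","top"):
    img,W=cloud(c); cv2.imwrite(f"pics/{c}0.png",img); np.save(f"{c}0.npy",W)
    print(c, vision.camera_info(c)["t"], np.nanmin(W.reshape(-1,3),0),np.nanmax(W.reshape(-1,3),0))
    for n in ("caddy","drip_mat","jam_stand","dressing","mill","jam","salt","honey_jar","gold_jam"):
        for r in models.masks_of(c,n)[:3]:
            m=r["mask"]; w=W[m]; w=w[~np.isnan(w[:,0])]
            print(n,round(r["p"],2),np.round(r["point"]),m.sum(),np.round(np.median(w,0),3) if len(w) else None, np.round(np.percentile(w,[2,98],axis=0),3).tolist() if len(w) else None)
print(ctrl.pinch_z,get_state())
E
```

```text
pics
scene [-0.54059257  0.18927177  1.29569965] [-0.52014128 -1.00400193 -0.87278516] [1.53043293 3.55968619 0.75707134]
caddy 0.97 [338. 200.] 2052 [ 0.858 -0.252  0.031] [[0.752, -0.351, 0.006], [0.902, -0.15, 0.109]]
caddy 0.96 [294. 222.] 1452 [ 0.624 -0.287  0.033] [[0.499, -0.361, 0.002], [0.664, -0.162, 0.113]]
caddy 0.31 [266. 207.] 805 [ 0.537 -0.236  0.103] [[0.517, -0.251, 0.025], [0.6, -0.199, 0.199]]
drip_mat 0.83 [220. 201.] 350 [0.497 0.045 0.006] [[0.439, -0.015, 0.002], [0.531, 0.156, 0.01]]
drip_mat 0.56 [265. 207.] 812 [ 0.536 -0.236  0.104] [[0.517, -0.251, 0.025], [0.573, -0.201, 0.199]]
dressing 0.94 [266. 208.] 743 [ 0.536 -0.237  0.103] [[0.517, -0.251, 0.026], [0.57, -0.207, 0.199]]
mill 0.62 [287. 218.] 603 [ 0.559 -0.325  0.089] [[0.543, -0.337, 0.02], [0.641, -0.258, 0.159]]
jam 0.18 [291. 220.] 1531 [ 0.623 -0.286  0.033] [[0.499, -0.361, 0.002], [0.666, -0.156, 0.113]]
salt 0.63 [260. 259.] 323 [ 0.414 -0.396  0.051] [[0.402, -0.404, 0.007], [0.435, -0.376, 0.091]]
salt 0.54 [279. 269.] 373 [ 0.43 -0.47  0.05] [[0.417, -0.478, 0.002], [0.458, -0.431, 0.
[... 1608 characters left out ...]
 1.0, 'qpos': array([ 1.4545075 ,  0.50749578, -0.23759642,  1.50019719,  0.12570214,
        1.14888296, -0.15480218]), 'qd': array([ 0.00014496, -0.00233598,  0.00050473, -0.00040718,  0.00030786,
        0.00060335,  0.00030178]), 'tau': array([-6.60527121e-05, -6.20385146e+01, -2.18501665e+00, -2.49965751e+01,
        1.39451679e-02,  2.13818770e-03, -4.41871009e-06]), 'tcp_pos': array([ 0.1374573 , -0.60969377,  0.23127844]), 'eef_rot': array([-3.18118337e-06,  9.93859090e-01,  1.10653107e-01,  3.93682364e-06]), 'contact_force': array([0.50715385, 0.23770095, 0.34942864]), 'wrist_torque': array([ 0.04121785, -0.03681112, -0.02127561]), 'gripper_force': 0.0, 'width': 0.08543749591572555}
```

```bash
python3 - <<'E'
import cv2,numpy as np
s=cv2.imread("pics/scene0.png"); t=cv2.imread("pics/top0.png")
a=cv2.resize(t[130:310,100:420],(800,450),interpolation=cv2.INTER_CUBIC); cv2.imwrite("pics/topc.png",a)
a=cv2.resize(s[130:310,180:400],(733,600),interpolation=cv2.INTER_CUBIC); cv2.imwrite("pics/scenec.png",a)
E
```

```text
(no output)
```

View pics/topc.png

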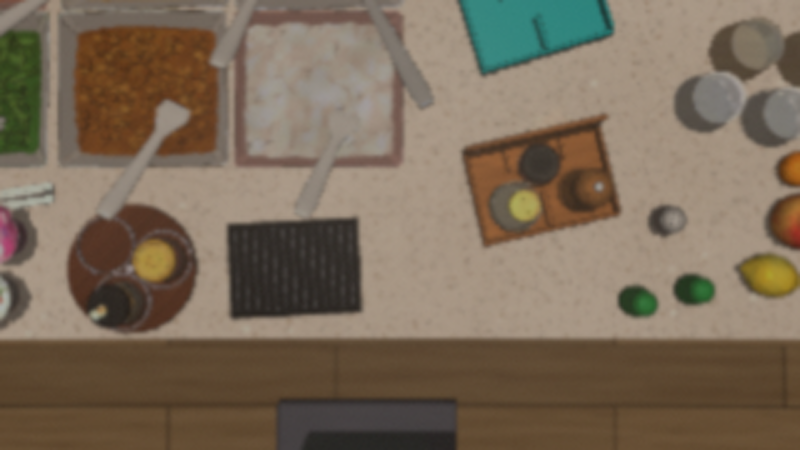

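View pics/scenec.png

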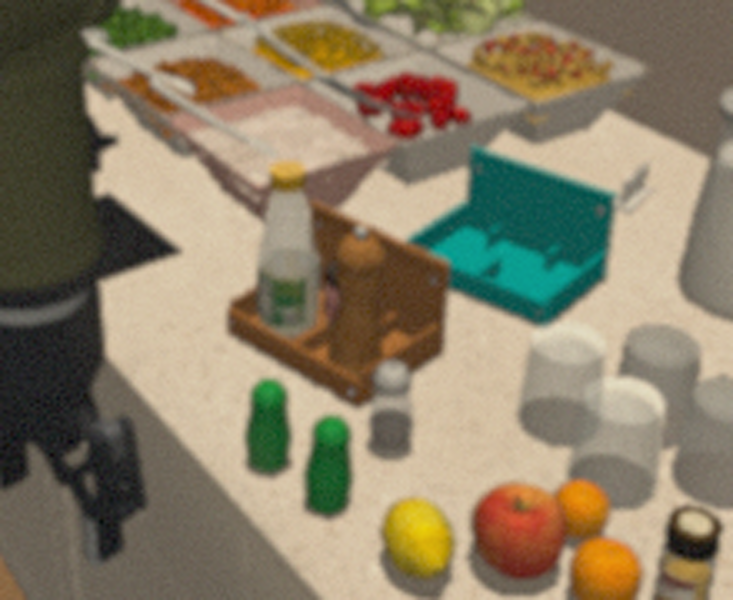

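The top crop shows the wooden caddy with the bottle at (520,205), the mill at (592,188) and the black-lidded jam at (540,162). The grey salt is at (668,220), next to two green look-alikes. The mat is at (295,268), and the stand's empty ring is at (105,245). The scene crop confirms this. The teal caddy is a look-alike.

```bash
cat > meas.py <<'E'
from h import *
T=np.load("top0.npy").reshape(-1,3);S=np.load("scene0.npy").reshape(-1,3)
P={"top":T,"scene":S}
def band(name,xy,r,z0,z1):
    for k,W in P.items():
        w=W[~np.isnan(W[:,0])]
        w=w[(np.hypot(*(w[:,:2]-xy).T)<r)&(w[:,2]>z0)&(w[:,2]<z1)]
        if len(w)>3: print(name,k,len(w),"mid",np.round((np.percentile(w,3,axis=0)+np.percentile(w,97,axis=0))/2,3),"mean",np.round(w.mean(0),3),"ext",np.round(np.ptp(w,axis=0),3))
band("cap",[.55,-.22],.04,.17,.21)
band("millhead",[.57,-.32],.05,.118,.165)
band("millbtn",[.57,-.32],.05,.150,.17)
band("jam lid",[.61,-.255],.04,.06,.09)
band("salt",[.53,-.425],.04,.06,.1)
band("salttop",[.53,-.425],.04,.083,.1)
band("honey",[.42,.3],.04,.075,.1)
band("gold",[.48,.244],.04,.06,.085)
# caddy board top
for k,W in P.items():
    w=W[~np.isnan(W[:,0])]
    w=w[(w[:,0]>.55)&(w[:,0]<.70)&(w[:,1]<-.13)&(w[:,1]>-.39)&(w[:,2]>.098)&(w[:,2]<.118)]
    w=w[~((np.hypot(*(w[:,:2]-[.57,-.32]).T)<.05)|(np.hypot(*(w[:,:2]-[.55,-.22]).T)<.05))]
    l=cv2.fitLine(w[:,:2].astype(np.float32),cv2.DIST_HUBER,0,.01,.01).ravel()
    s=(w[:,:2]-l[2:])@l[:2]
    print("board",k,len(w),l,"angle of normal",np.degrees(np.arctan2(l[1],l[0])), "ends",(l[2:]+s.min()*l[:2]).round(3),(l[2:]+s.max()*l[:2]).round(3),np.ptp(s))
# stand & mat by colour
img=cv2.imread("pics/top0.png");hsv=cv2.cvtColor(img,cv2.COLOR_BGR2HSV)
W=np.load("top0.npy")
m=(img.max(2)<70)&(W[...,0]>.38)&(W[...,0]<.56)&(W[...,1]>-.05)&(W[...,1]<.19)
print("mat",m.sum(),cv2.minAreaRect(W[m][:,:2].astype(np.float32)),np.nanmedian(W[m],0))
m=(hsv[...,1]>70)&(hsv[...,2]<140)&(abs(W[...,0]-.47)<.12)&(abs(W[...,1]-.295)<.12)&(W[...,2]<.03)
print("stand",m.sum(),cv2.minEnclosingCircle(W[m][:,:2].astype(np.float32)),W[m].mean(0))
E
python3 meas.py
```

```text
cap top 125 mid [ 0.551 -0.219  0.196] mean [ 0.551 -0.219  0.197] ext [0.033 0.035 0.025]
cap scene 115 mid [ 0.546 -0.222  0.186] mean [ 0.544 -0.226  0.191] ext [0.04  0.038 0.031]
millhead top 200 mid [ 0.574 -0.312  0.143] mean [ 0.573 -0.31   0.15 ] ext [0.047 0.046 0.044]
millhead scene 208 mid [ 0.567 -0.319  0.139] mean [ 0.564 -0.323  0.142] ext [0.047 0.042 0.045]
millbtn top 111 mid [ 0.573 -0.313  0.158] mean [ 0.574 -0.313  0.155] ext [0.04  0.041 0.018]
millbtn scene 71 mid [ 0.57  -0.316  0.159] mean [ 0.568 -0.317  0.157] ext [0.039 0.035 0.019]
jam lid top 214 mid [ 0.607 -0.253  0.077] mean [ 0.607 -0.253  0.078] ext [0.063 0.053 0.023]
jam lid scene 55 mid [ 0.612 -0.251  0.074] mean [ 0.612 -0.255  0.074] ext [0.069 0.048 0.029]
salt top 100 mid [ 0.533 -0.421  0.08 ] mean [ 0.534 -0.421  0.083] ext [0.033 0.034 0.034]
salt scene 138 mid [ 0.528 -0.427  0.076] mean [ 0.526 -0.429  0.077] ext [0.031 0.031 0.033]
salttop top 63 mid [ 0.535 -0.422  0.088] mean [ 0.534 -0.423  0.087] ext [0.026 0.032 0.011]
salttop scene 51 mid [ 0.53  -0.424  0.088] mean [ 0.529 -0.425  0.088] ext [0.026 0.028 0.009]
honey top 209 mid [0.424 0.304 0.091] mean [0.424 0.304 0.095] ext [0.054 0.056 0.024]
gold top 197 mid [0.481 0.249 0.079] mean [0.481 0.25  0.08 ] ext [0.052 0.053 0.024]
board top 151 [ 0.2276727  -0.9737377   0.6440384  -0.24415705] angle of normal -76.839905 ends [ 0.623 -0.154] [ 0.665 -0.335] 0.18622789240617538
board scene 164 [ 0.22585334 -0.9741613   0.6406942  -0.24703279] angle of normal -76.94693 ends [ 0.619 -0.153] [ 0.661 -0.334] 0.18669668549413132
mat 1844 ((0.46635204553604126, 0.07429029047489166), (0.12369578331708908, 0.17341215908527374), 2.8097057342529297) [0.46598714 0.0752678  0.00406523]
stand 1384 ((0.4656243324279785, 0.2957059144973755), 0.08952151983976364) [0.47259828 0.29478794 0.01202728]
```

The geometry checks out. The caddy is at (0.581,-0.259) with yaw 13°, and the pocket centres it predicts match the measured bottle, mill and jam. Next I check reach and start with the bottle.

```bash
cat >> h.py <<'E'
from scipy.spatial.transform import Rotation as Rn
def quat(deg,tilt=0):   # tool down, yaw deg, tilt (deg) about the closing axis
    q=(Rn.from_euler("z",deg,degrees=True)*Rn.from_euler("x",180,degrees=True)*Rn.from_euler("y",tilt,degrees=True)).as_quat()
    return np.roll(q,1)
PZ=-ctrl.pinch_z
def tcp(p,q):           # TCP for a wanted grasp point
    R=Rn.from_quat(np.roll(q,-1)).as_matrix()
    return np.array(p)+R[:,2]*PZ
def rep(tag=""):
    s=get_state(); print(tag,"t%.1f"%s["time"],"tcp",s["tcp_pos"].round(4),"w%.4f"%s["width"],"F",s["contact_force"].round(1),"gf%.1f"%s["gripper_force"])
    return s
A=13.0
BOT=np.array([.551,-.219]); MILL=np.array([.573,-.3115]); JAM=np.array([.607,-.253]); SALT=np.array([.534,-.4215])
MB=np.array([.466,.126]); MM=np.array([.466,.022]); POCK=np.array([.6035,-.254]); RING=np.array([.494,.332])
E
python3 - <<'E'
from h import *
for n,p,z in (("bot",BOT,.181),("mill",MILL,.138),("jam",JAM,.06),("salt",SALT,.06),("mb",MB,.18),("mm",MM,.135),("pock",POCK,.068),("ring",RING,.06)):
    for a in (A,A+180):
        for t in (0,15,-15):
            r=[ctrl.ik(tcp([*p,z+dz],quat(a,t)),quat(a,t)) for dz in (0,.15)]
            print(n,a,t,[None if x is None else np.round(x,2).tolist() for x in r])
print(Rn.from_quat(np.roll(quat(A,15),-1)).as_matrix()[:,2])
E
```

```text
bot 13.0 0 [[0.61, 0.54, -0.43, 1.68, 0.26, 0.98, -1.26], [0.65, 0.43, -0.5, 1.44, 0.21, 1.32, -1.21]]
bot 13.0 15 [[0.74, 0.46, -0.46, 1.88, 0.09, 0.62, -1.07], [0.83, 0.32, -0.57, 1.64, 0.05, 1.0, -1.06]]
bot 13.0 -15 [[0.48, 0.65, -0.38, 1.49, 0.33, 1.31, -1.33], [0.5, 0.56, -0.44, 1.25, 0.31, 1.63, -1.27]]
bot 193.0 0 [[1.0, 0.78, -1.23, 1.68, 0.77, 1.25, 1.4], [1.0, 0.62, -1.22, 1.44, 0.58, 1.48, 1.58]]
bot 193.0 15 [[0.85, 0.9, -1.23, 1.48, 0.8, 1.62, 1.37], [0.82, 0.75, -1.23, 1.24, 0.68, 1.85, 1.51]]
bot 193.0 -15 [[1.16, 0.69, -1.23, 1.88, 0.77, 0.86, 1.43], [1.2, 0.49, -1.22, 1.64, 0.44, 1.09, 1.72]]
mill 13.0 0 [[0.63, 0.65, -0.3, 1.57, 0.22, 0.95, -1.08], [0.66, 0.54, -0.34, 1.36, 0.18, 1.28, -1.04]]
mill 13.0 15 [[0.8, 0.59, -0.38, 1.76, 0.07, 0.63, -0.9], [0.83, 0.45, -0.43, 1.55, 0.02, 0.97, -0.9]]
mill 13.0 -15 [[0.51, 0.76, -0.25, 1.37, 0.32, 1.28, -1.16], [0.52, 0.66, -0.29, 1.15, 0.3, 1.59, -1.11]]
mill 193.0 0 [[1.06, 0.92, -1.23, 1.56, 0.89, 1.3, 1.51], [1.04, 0.75, -1.23, 1.35, 0.7, 1.5, 1.67]]
mill 193.0 15 [[0.91, 1.02, -1.23, 1.36, 0.93, 1.66, 1.5], [0.87, 0.
[... 3214 characters left out ...]
23, 1.67, 0.73, 1.01, 1.54]]
ring 13.0 0 [[-0.22, 0.75, -0.7, 1.8, 0.64, 0.83, -2.57], [-0.0, 0.7, -1.13, 1.64, 0.67, 1.24, -2.61]]
ring 13.0 15 [[-0.81, 0.61, 0.16, 2.03, 0.09, 0.28, -2.11], [-0.67, 0.38, -0.04, 1.87, 0.22, 0.67, -2.21]]
ring 13.0 -15 [[-0.16, 0.89, -0.8, 1.56, 0.49, 1.17, -2.41], [-0.04, 0.84, -1.13, 1.41, 0.54, 1.51, -2.5]]
ring 193.0 0 [[0.01, 0.98, -1.23, 1.79, 1.02, 1.16, 0.24], [0.03, 0.75, -1.23, 1.64, 0.73, 1.29, 0.47]]
ring 193.0 15 [[-0.01, 1.08, -1.23, 1.56, 0.81, 1.38, 0.46], [-0.02, 0.88, -1.23, 1.41, 0.6, 1.56, 0.58]]
ring 193.0 -15 [[-0.0, 0.92, -1.23, 2.02, 1.35, 1.05, -0.11], [0.05, 0.63, -1.23, 1.86, 0.94, 1.05, 0.25]]
[ 0.25218553  0.05822162 -0.96592583]
```

```bash
cat >> h.py <<'E'
def goto(p,z,q,v=.25): ctrl.movel(tcp([*p,z],q),q,max_speed=v)
def grasp(p,z,zup,q,force=40,v=.2):
    goto(p,zup,q,.3); goto(p,z,q,v); ctrl.close_gripper(force); return rep("grip")
def place(p,z,zup,q):
    goto(p,zup,q,.3); goto(p,z+.03,q,.2); goto(p,z,q,.06); rep("down"); ctrl.ungrasp(); ctrl.pause(.2); goto(p,zup,q,.25); rep("released")
E
python3 - <<'E'
from h import *
q=quat(A)
ctrl.movep(tcp([*BOT,.30],q),q); rep("above")
grasp(BOT,.181,.26,q)
goto(BOT,.28,q,.15); s=rep("up")
img,_=vision.grab_frame("scene"); cv2.imwrite("pics/s1.png",cv2.resize(img[100:310,180:400],(629,600)))
E
```

```text
above t3.0 tcp [ 0.5505 -0.2205  0.2811] w0.0856 F [ 0.4 -0.6  0.1] gf0.0
grip t4.4 tcp [ 0.5519 -0.2189  0.1638] w0.0392 F [-0.3  0.7  5.7] gf39.6
up t5.2 tcp [ 0.5503 -0.219   0.2601] w0.0386 F [-1.  -0.6 -4.9] gf39.9
```

View pics/s1.png

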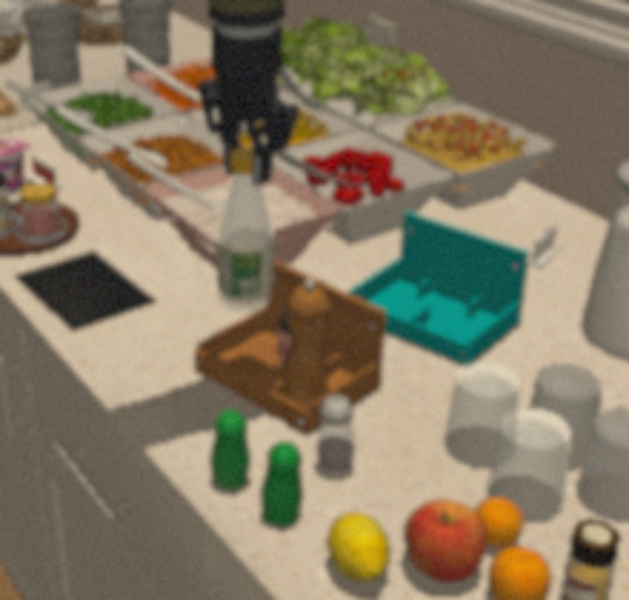

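The bottle (240,250) hangs upright in the fingers, clear of the caddy. Next it goes on the mat, then the mill.

```bash
python3 - <<'E'
from h import *
q=quat(A)
place(MB,.180,.28,q)
goto(MM+[0,-.06],.30,q,.3)
grasp(MILL,.138,.26,q)
goto(MILL,.25,q,.15); rep("up")
place(MM,.136,.25,q)
goto([.5,-.12],.32,q,.3)
for c in ("top","scene"):
    img,W=cloud(c); cv2.imwrite(f"pics/{c}2.png",img); np.save(c+"2.npy",W)
a=cv2.resize(cv2.imread("pics/top2.png")[130:310,100:420],(800,450)); cv2.imwrite("pics/t2.png",a)
E
```

```text
down t7.7 tcp [0.4659 0.1261 0.1612] w0.0383 F [-0.2  0.2 -3.7] gf40.1
released t9.0 tcp [0.466  0.1259 0.2616] w0.0854 F [-0.8  0.4  0.7] gf0.0
grip t12.1 tcp [ 0.574  -0.3119  0.1208] w0.0464 F [-0.2  0.2  5.3] gf40.7
up t13.0 tcp [ 0.5723 -0.3114  0.2301] w0.0468 F [-0.2  0.5 -1.8] gf41.3
down t15.5 tcp [0.4658 0.022  0.1169] w0.0466 F [ 0.2  1.6 -1.5] gf41.4
released t16.8 tcp [0.4659 0.0218 0.2314] w0.0852 F [-0.3  0.1 -0.2] gf0.0
```

View pics/t2.png

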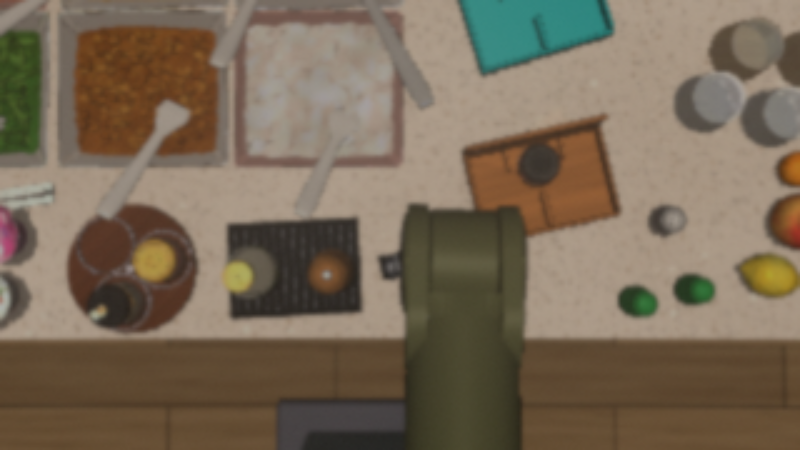

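Bottle (250,270) and mill (328,272) both stand on the mat, and the jam at (540,162) hasn't moved. Next is a fresh jam fix, then I pick it with a 15° lean away from the back board.

```bash
python3 - <<'E'
from h import *
W=np.load("top2.npy").reshape(-1,3)
def mid(xy,r,z0,z1):
    w=W[(np.hypot(*(W[:,:2]-xy).T)<r)&(W[:,2]>z0)&(W[:,2]<z1)]
    c,rad=cv2.minEnclosingCircle(w[:,:2].astype(np.float32)); print(len(w),w.mean(0).round(4),np.round(c,4),round(rad,4)); return w[:,:2].mean(0)
J=mid(JAM,.032,.073,.09); mid(MB,.03,.17,.21); mid(MM,.035,.12,.17); mid([.424,.304],.04,.09,.105);mid([.481,.249],.04,.077,.09)
# ring: bright steel pixels on board near the empty ring
q=quat(A,15)
grasp(J,.056,.17,q)
goto(J,.09,q,.1); rep("up1"); goto(J,.30,q,.25); rep("up")
img,_=vision.grab_frame("scene"); cv2.imwrite("pics/s3.png",cv2.resize(img[60:310,180:400],(528,600)))
E
```

```text
191 [ 0.6069 -0.2529  0.0784] [ 0.6063 -0.2528] 0.0266
128 [0.4658 0.1237 0.1923] [0.4656 0.1244] 0.0188
200 [0.4658 0.0195 0.1467] [0.4655 0.0206] 0.0251
226 [0.423  0.3046 0.0967] [0.4217 0.305 ] 0.0283
198 [0.4811 0.2505 0.0822] [0.4811 0.2505] 0.0271
grip t19.6 tcp [ 0.6123 -0.2519  0.0397] w0.0522 F [-2.5  0.7  7.7] gf40.5
up1 t20.1 tcp [ 0.6113 -0.252   0.0719] w0.0520 F [-0.4  0.3 -3.2] gf42.3
up t21.1 tcp [ 0.6106 -0.2516  0.2799] w0.0525 F [-0.3  0.1 -2.9] gf42.4
```

View pics/s3.png

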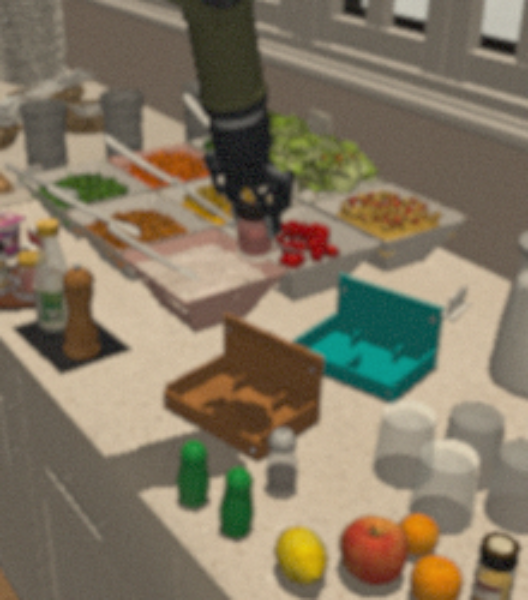

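The jam (255,235) is lifted upright and the caddy is empty. I check the ring estimate with an overlay.

```bash
python3 - <<'E'
from h import *
img=cv2.imread("pics/top2.png"); c=vision.camera_info("top")
def proj(X): return cv2.projectPoints(np.float64(X),cv2.Rodrigues(np.array(c["R"]))[0],np.array(c["t"]),np.array(c["mtx"]),np.array(c["dist_coeffs"]))[0].reshape(-1,2)
S=10; x0,y0=120,205
big=cv2.resize(img[y0:y0+60,x0:x0+64],None,fx=S,fy=S,interpolation=cv2.INTER_CUBIC)
th=np.linspace(0,2*np.pi,60)
C=np.array([.4656,.2957])
def ring(ctr,r,z,col):
    p=proj(np.c_[ctr[0]+r*np.cos(th),ctr[1]+r*np.sin(th),0*th+z]); p=((p-[x0,y0]+.5)*S).astype(int)
    cv2.polylines(big,[p],True,col,1)
ring(C,.088,.012,(0,255,0))
for a in (48.4,168.4,288.4): ring(C+.046*np.array([np.cos(np.radians(a)),np.sin(np.radians(a))]),.0385,.02,(0,255,255))
cv2.imwrite("pics/ring.png",big)
# brightness search of the empty ring
g=cv2.GaussianBlur(img.max(2),(0,0),.6).astype(np.float32);best=[]
for dx in np.arange(-.014,.0141,.001):
  for dy in np.arange(-.014,.0141,.001):
    ct=np.array([.496,.330])+[dx,dy]
    p=proj(np.c_[ct[0]+.0385*np.cos(th),ct[1]+.0385*np.sin(th),0*th+.02]).astype(np.float32)
    best.append((cv2.remap(g,p[None,:,0],p[None,:,1],cv2.INTER_LINEAR).clip(0,140).mean(),*ct))
best.sort(reverse=True); print(np.round(best[:5],4), np.round(np.mean(best[:5],0),4))
E
```

```text
[[112.1105   0.51     0.344 ]
 [111.9166   0.509    0.344 ]
 [111.7342   0.508    0.344 ]
 [111.6416   0.51     0.343 ]
 [111.4953   0.507    0.344 ]] [111.7796   0.5088   0.3438]
```

View pics/ring.png

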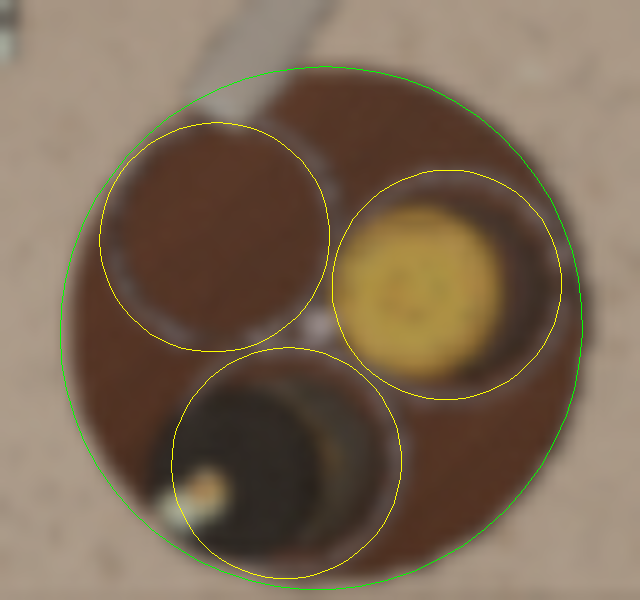

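The true board sits about 9 px (3 mm) right of the overlay, so the ring is at about (0.497,0.327). A ladle handle ends near (240,90), so I check its height.

```bash
python3 - <<'E'
from h import *
W=np.load("top2.npy")
for r in range(205,222,1): print(r,[tuple(np.round(W[r,c],3).tolist()) for c in (138,140,142,144,146,148,150)][::2])
W=W.reshape(-1,3); w=W[(W[:,0]>.48)&(W[:,0]<.62)&(W[:,1]>.2)&(W[:,1]<.42)&(W[:,2]>.035)]
w=w[np.argsort(w[:,0])]; print(len(w)); print(w[::max(1,len(w)//25)].round(3).tolist())
E
```

```text
205 [(0.575, 0.347, -0.002), (0.575, 0.332, 0.005), (0.571, 0.279, 0.167), (0.571, 0.267, 0.167)]
206 [(0.571, 0.346, 0.001), (0.571, 0.333, -0.001), (0.568, 0.278, 0.17), (0.568, 0.267, 0.164)]
207 [(0.568, 0.346, 0.003), (0.565, 0.289, 0.176), (0.565, 0.279, 0.168), (0.565, 0.267, 0.164)]
208 [(0.565, 0.348, -0.006), (0.562, 0.29, 0.171), (0.562, 0.277, 0.173), (0.562, 0.267, 0.165)]
209 [(0.561, 0.346, 0.001), (0.559, 0.287, 0.183), (0.559, 0.277, 0.173), (0.559, 0.267, 0.166)]
210 [(0.558, 0.347, -0.005), (0.556, 0.29, 0.17), (0.556, 0.277, 0.176), (0.558, 0.306, -0.002)]
211 [(0.554, 0.347, -0.004), (0.553, 0.287, 0.184), (0.553, 0.276, 0.177), (0.554, 0.304, 0.007)]
212 [(0.551, 0.347, -0.003), (0.55, 0.286, 0.188), (0.55, 0.275, 0.182), (0.551, 0.303, 0.01)]
213 [(0.547, 0.298, 0.189), (0.547, 0.285, 0.19), (0.547, 0.276, 0.179), (0.547, 0.301, 0.018)]
214 [(0.543, 0.296, 0.193), (0.544, 0.286, 0.186), (0.544, 0.275, 0.182), (0.544, 0.302, 0.013)]
215 [(0.541, 0.344, 0.008), (0.54, 0.286, 0.184), (0.541, 0.317, 0.009), (0.541, 0.303, 0.01)]
216 [(0.537, 0.342, 0.015), (0.537, 
[... 428 characters left out ...]
0.3, 0.02)]
221 [(0.52, 0.345, 0.004), (0.52, 0.329, 0.012), (0.52, 0.316, 0.012), (0.52, 0.301, 0.015)]
714
[[0.481, 0.224, 0.048], [0.486, 0.253, 0.082], [0.491, 0.226, 0.038], [0.495, 0.266, 0.083], [0.502, 0.251, 0.078], [0.508, 0.251, 0.079], [0.547, 0.281, 0.183], [0.556, 0.282, 0.179], [0.565, 0.274, 0.173], [0.571, 0.283, 0.163], [0.581, 0.266, 0.156], [0.59, 0.26, 0.143], [0.602, 0.401, 0.098], [0.602, 0.313, 0.095], [0.603, 0.259, 0.134], [0.605, 0.41, 0.092], [0.605, 0.218, 0.087], [0.608, 0.211, 0.089], [0.609, 0.3, 0.083], [0.612, 0.36, 0.085], [0.612, 0.291, 0.078], [0.614, 0.369, 0.099], [0.616, 0.302, 0.075], [0.616, 0.352, 0.068], [0.619, 0.26, 0.133], [0.619, 0.349, 0.067]]
```

The handle's end is at (0.540,0.287,0.187). At the current yaw the fingers would also hit the gold jar. So I plan tangential closing at 138°, leaning outward, and check clearances and IK.

```bash
python3 - <<'E'
from h import *
W=np.load("top2.npy").reshape(-1,3)
R=np.array([.497,.327])
w=W[(W[:,2]>.085)&(np.hypot(*(W[:,:2]-R).T)<.17)]
for lo in range(-180,180,30):
    d=w[:,:2]-R; a=np.degrees(np.arctan2(d[:,1],d[:,0])); m=(a>=lo)&(a<lo+30)
    if m.any(): r=np.hypot(*d[m].T); i=r.argmin(); print(lo,m.sum(),"nearest",r.min().round(3),w[m][i].round(3),"highest",w[m][w[m][:,2].argmax()].round(3))
print(np.round(vision.camera_info("wrist")["hand_eye"],3).tolist())
for a in (-132,-120,-110,228):
  for tl in (15,):
    q=quat(a,tl)
    for p in ([*R,.062],[*R,.33],[.5,.0,.33],[.55,-.15,.33]):
        x=ctrl.ik(tcp(p,q),q); print(a,p,None if x is None else x.round(2).tolist())
E
```

```text
-180 198 nearest 0.05 [0.45  0.31  0.085] highest [0.401 0.307 0.106]
-150 36 nearest 0.058 [0.448 0.297 0.099] highest [0.433 0.282 0.105]
-120 40 nearest 0.054 [0.486 0.275 0.086] highest [0.473 0.266 0.094]
-90 4 nearest 0.068 [0.499 0.259 0.085] highest [0.505 0.258 0.091]
-60 283 nearest 0.054 [0.54  0.295 0.186] highest [0.543 0.296 0.193]
-30 101 nearest 0.063 [0.553 0.297 0.178] highest [0.559 0.293 0.182]
0 118 nearest 0.105 [0.602 0.328 0.098] highest [0.656 0.369 0.102]
30 52 nearest 0.122 [0.602 0.39  0.094] highest [0.604 0.425 0.105]
60 25 nearest 0.165 [0.541 0.486 0.165] highest [0.544 0.49  0.17 ]
150 10 nearest 0.062 [0.435 0.329 0.097] highest [0.423 0.331 0.101]
[[0.001, -0.949, -0.316, 0.081], [1.0, 0.001, 0.0, 0.0], [-0.0, -0.316, 0.949, -0.143], [0.0, 0.0, 0.0, 1.0]]
-132 [np.float64(0.497), np.float64(0.327), 0.062] [-0.08, 1.08, -1.23, 1.55, 0.9, 1.49, 0.97]
-132 [np.float64(0.497), np.float64(0.327), 0.33] [-0.12, 0.77, -1.23, 1.2, 0.62, 1.85, 1.2]
-132 [0.5, 0.0, 0.33] [0.55, 0.57, -1.22, 1.54, 0.58, 1.67, 1.69]
-132 [0.55, -0.15, 0.33] [0.73, 0.67, -1.23, 
[... 288 characters left out ...]
, -0.15, 0.33] [0.74, 0.64, -1.23, 1.45, 0.74, 1.69, 2.14]
-110 [np.float64(0.497), np.float64(0.327), 0.062] [-0.11, 1.07, -1.23, 1.59, 0.97, 1.51, 1.28]
-110 [np.float64(0.497), np.float64(0.327), 0.33] [-0.15, 0.75, -1.23, 1.25, 0.69, 1.85, 1.54]
-110 [0.5, 0.0, 0.33] [0.55, 0.52, -1.22, 1.61, 0.62, 1.6, 2.04]
-110 [0.55, -0.15, 0.33] [0.75, 0.61, -1.23, 1.49, 0.75, 1.64, 2.3]
228 [np.float64(0.497), np.float64(0.327), 0.062] [-0.08, 1.08, -1.23, 1.55, 0.9, 1.49, 0.97]
228 [np.float64(0.497), np.float64(0.327), 0.33] [-0.12, 0.77, -1.23, 1.2, 0.62, 1.85, 1.2]
228 [0.5, 0.0, 0.33] [0.55, 0.57, -1.22, 1.54, 0.58, 1.67, 1.69]
228 [0.55, -0.15, 0.33] [0.73, 0.67, -1.23, 1.4, 0.72, 1.74, 1.95]
```

```bash
python3 - <<'E'
from h import *
q=quat(-120,15); R=[.4965,.328]
ctrl.movep(tcp([.55,-.15,.33],q),q); rep("rot")
goto(R,.33,q,.3); rep("over")
goto(R,.12,q,.2); rep("hover")
for c in ("top","scene"):
    img,W=cloud(c); cv2.imwrite(f"pics/{c}4.png",img); np.save(c+"4.npy",W)
a=cv2.resize(cv2.imread("pics/top4.png")[170:290,100:260],(640,480)); b=cv2.resize(cv2.imread("pics/scene4.png")[60:240,90:290],(533,480))
cv2.imwrite("pics/c4.png",cv2.resize(np.hstack([a,b]),(800,327)))
E
```

```text
rot t23.8 tcp [ 0.5476 -0.1543  0.3118] w0.0521 F [-0.6 -0.4 -3.1] gf42.4
over t25.6 tcp [0.4946 0.3226 0.312 ] w0.0519 F [ 0.1 -0.2 -2. ] gf42.4
hover t26.8 tcp [0.4944 0.3244 0.1032] w0.0517 F [-0.  -0.2 -2.4] gf42.3
```

View pics/c4.png

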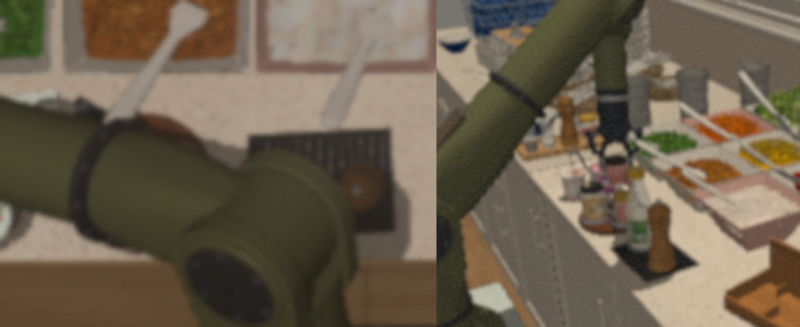

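The jam hangs over the stand with nothing touching. I lower it and release.

```bash
python3 - <<'E'
from h import *
q=quat(-120,15); R=[.4965,.328]
goto(R,.08,q,.1); rep("a")
goto(R,.067,q,.05); s=rep("b")
z=.067
while z>.0615 and np.linalg.norm(s["contact_force"]-[0,0,-2.4])<5:
    z-=.0015; goto(R,z,q,.03); s=rep("c")
ctrl.ungrasp(); ctrl.pause(.3); rep("rel")
goto(R,.12,q,.1); goto(R,.30,q,.25)
goto([.5,0],.33,q,.3)
img,W=cloud("top"); cv2.imwrite("pics/top5.png",img); np.save("top5.npy",W)
cv2.imwrite("pics/t5.png",cv2.resize(img[190:280,110:210],(600,540),interpolation=cv2.INTER_CUBIC))
W=W.reshape(-1,3)
for n,xy,z0,z1 in (("jam",R,.07,.095),("honey",[.423,.3046],.09,.105),("gold",[.481,.2505],.077,.09)):
    w=W[(np.hypot(*(W[:,:2]-xy).T)<.04)&(W[:,2]>z0)&(W[:,2]<z1)]; print(n,len(w),w.mean(0).round(4))
rep()
E
```

```text
a t27.4 tcp [0.4938 0.3237 0.0613] w0.0522 F [-0.2  0.6 -2.6] gf42.3
b t27.9 tcp [0.494  0.3237 0.0487] w0.0523 F [-0.1  0.9 -2.6] gf42.3
c t28.1 tcp [0.4941 0.3238 0.0476] w0.0521 F [-0.1  0.2 -2.7] gf42.3
c t28.4 tcp [0.4941 0.3238 0.0459] w0.0522 F [-0.2  0.6 -3.4] gf42.3
c t28.6 tcp [0.4941 0.3237 0.0443] w0.0523 F [ 1.1 -0.7 -3.1] gf42.3
c t28.9 tcp [0.4942 0.3239 0.0438] w0.0519 F [ 0.  -0.9  5.6] gf42.9
rel t29.6 tcp [0.4941 0.3238 0.0429] w0.0850 F [ 0.2 -0.3 -0.1] gf0.0
jam 215 [0.4978 0.3269 0.0814]
honey 229 [0.4229 0.3043 0.0964]
gold 166 [0.4774 0.2537 0.0822]
 t32.5 tcp [ 0.4974 -0.0026  0.3118] w0.0852 F [0.3 0.7 0.6] gf0.0
```

View pics/t5.png

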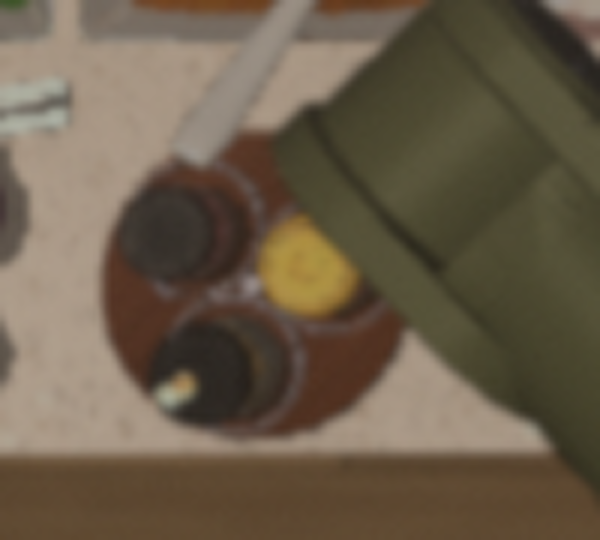

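The jam sits in the ring, lid at 81 mm as expected, and the neighbours are undisturbed. The salt is next.

```bash
python3 - <<'E'
from h import *
q=quat(A,10)
ctrl.movep(tcp([*SALT,.28],q),q); rep("above")
s=grasp(SALT,.053,.15,q,force=30); z0=s["tcp_pos"][2]
goto(SALT,.20,q,.2); rep("up")
P=POCK+[-.001,0]
goto(P,.20,q,.3); goto(P,.085,q,.2); s=goto(P,.066,q,.06); s=rep("b"); z=.066; f0=s["contact_force"]
while s["tcp_pos"][2]>z0+.0075 and s["contact_force"][2]-f0[2]<4:
    z-=.0015; goto(P,z,q,.03); s=rep("c")
ctrl.ungrasp(); ctrl.pause(.3); rep("rel")
goto(P,.12,q,.1); goto(P,.28,q,.25); goto([.5,-.07],.34,q,.3)
img,W=cloud("top"); cv2.imwrite("pics/top6.png",img); np.save("top6.npy",W)
cv2.imwrite("pics/t6.png",cv2.resize(img[150:280,180:380],(800,520),interpolation=cv2.INTER_CUBIC))
W=W.reshape(-1,3)
w=W[(np.hypot(*(W[:,:2]-P).T)<.03)&(W[:,2]>.08)&(W[:,2]<.105)]; print("salt",len(w),w.mean(0).round(4),w[:,2].max()); rep()
E
```

```text
above t34.3 tcp [ 0.538  -0.4191  0.2607] w0.0853 F [0.1 0.6 0.1] gf0.0
grip t36.0 tcp [ 0.5376 -0.4212  0.0359] w0.0387 F [-1.2  0.2  5.9] gf29.3
up t36.9 tcp [ 0.5368 -0.4199  0.1802] w0.0386 F [ 0.5  0.7 -1.3] gf29.7
b t38.9 tcp [ 0.6055 -0.2531  0.0473] w0.0385 F [ 0.8 -0.1 -0.9] gf29.7
c t39.1 tcp [ 0.6058 -0.2533  0.0462] w0.0386 F [ 0.4  0.2 -0.9] gf29.7
c t39.4 tcp [ 0.6056 -0.2532  0.0445] w0.0381 F [ 0.1 -0.2 -0.7] gf29.7
c t39.6 tcp [ 0.606  -0.2534  0.044 ] w0.0380 F [-1.3  0.7  5.1] gf30.5
rel t40.4 tcp [ 0.6056 -0.2533  0.0431] w0.0852 F [ 0.8 -0.5 -0.5] gf0.0
salt 90 [ 0.6017 -0.2543  0.0924] 0.10341277169127898
 t42.9 tcp [ 0.5032 -0.0702  0.321 ] w0.0854 F [ 0.3 -0.1  0.2] gf0.0
```

View pics/t6.png

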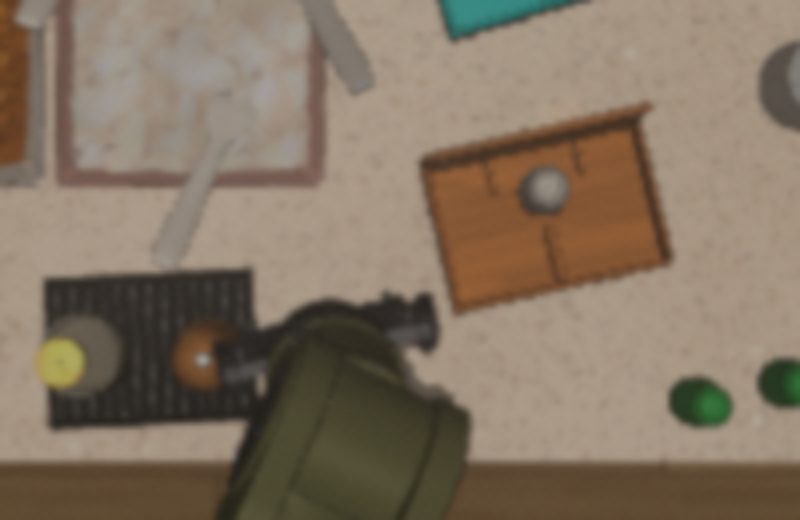

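The salt stands in the back pocket, its top at about 0.10. Next the mill goes back, then the bottle, each to its recorded pose.

```bash
python3 - <<'E'
from h import *
q=quat(A)
def back(frm,to,zf,zt,zup):
    s=grasp(frm,zf,zup,q); dz=zt-zf; g=s["tcp_pos"][2]
    goto(frm,zup+.01,q,.15); goto(to,zup+.01,q,.3); goto(to,zt+.025,q,.2); goto(to,zt+.004,q,.08); s=rep("b"); f0=s["contact_force"]; z=zt+.004
    while z>zt-.002 and s["contact_force"][2]-f0[2]<4:
        z-=.0015; goto(to,z,q,.03); s=rep("c")
    ctrl.ungrasp(); ctrl.pause(.3); goto(to,zup+.03,q,.2); rep("rel")
goto(MM,.30,q,.3)
back(MM,MILL,.136,.1395,.25)
goto([.50,-.05],.32,q,.3)
back(MB,BOT,.179,.1825,.28)
goto([.5,-.02],.33,q,.3)
for c in ("top","scene"):
    img,W=cloud(c); cv2.imwrite(f"pics/{c}7.png",img); np.save(c+"7.npy",W)
cv2.imwrite("pics/c7.png",cv2.resize(np.hstack([cv2.resize(cv2.imread("pics/top7.png")[130:310,100:420],(800,450)),cv2.resize(cv2.imread("pics/scene7.png")[100:310,180:400],(471,450))]),(800,283)))
for f in ("top0.npy","top7.npy"):
    W=np.load(f).reshape(-1,3)
    for n,xy,r,z0,z1 in (("cap",BOT,.03,.17,.21),("mill",MILL,.035,.125,.175),("salt",POCK,.03,.083,.105),("jam",[.4965,.328],.035,.07,.095),("honey",[.423,.3046],.04,.09,.105),("gold",[.481,.2505],.04,.077,.09)):
        w=W[(np.hypot(*(W[:,:2]-xy).T)<r)&(W[:,2]>z0)&(W[:,2]<z1)]; print(f,n,len(w),w.mean(0).round(4) if len(w) else "", np.percentile(w[:,2],95).round(4) if len(w) else "")
rep()
E
```

```text
grip t44.9 tcp [0.4673 0.022  0.1185] w0.0466 F [-0.6 -0.4  8.2] gf39.9
b t48.2 tcp [ 0.5728 -0.3114  0.1244] w0.0462 F [-0.8 -0.6 -1.8] gf41.4
c t48.5 tcp [ 0.5731 -0.3116  0.1235] w0.0462 F [-0.7 -0.  -0.9] gf41.4
c t48.7 tcp [ 0.5735 -0.3117  0.1227] w0.0468 F [-0.9  1.6  5.5] gf41.8
rel t50.3 tcp [ 0.5727 -0.311   0.2601] w0.0854 F [ 0.  -0.   0.3] gf0.0
grip t53.3 tcp [0.4668 0.1265 0.1614] w0.0382 F [-1.1  1.2  7.4] gf39.4
b t56.5 tcp [ 0.551 -0.219  0.168] w0.0379 F [ 0.2 -0.1 -3.5] gf40.0
c t56.8 tcp [ 0.5511 -0.2191  0.1666] w0.0380 F [-0.7 -0.3 -3.5] gf40.0
c t57.0 tcp [ 0.5514 -0.2193  0.1655] w0.0380 F [0.5 1.2 3.4] gf41.1
rel t58.6 tcp [ 0.5506 -0.2185  0.2903] w0.0854 F [ 0.3 -0.3 -0.2] gf0.0
top0.npy cap 125 [ 0.5508 -0.2189  0.197 ] 0.2016
top0.npy mill 201 [ 0.5737 -0.3111  0.1513] 0.1616
top0.npy salt 20 [ 0.6105 -0.253   0.0847] 0.088
top0.npy jam 0  
top0.npy honey 230 [0.4233 0.3041 0.097 ] 0.1031
top0.npy gold 197 [0.4813 0.2499 0.0822] 0.0872
top7.npy cap 128 [ 0.5498 -0.2191  0.1964] 0.2013
top7.npy mill 203 [ 0.5723 -0.3104  0.1508] 0.1651
top7.npy salt 89 [ 0.6018 -0.2545  0.0939] 0.1019
top7.npy jam 214 [0.4978 0.3271 0.0811] 0.0874
top7.npy honey 231 [0.4225 0.3044 0.0965] 0.1014
top7.npy gold 192 [0.4812 0.251  0.0822] 0.0875
 t59.6 tcp [ 0.5    -0.022   0.3111] w0.0854 F [ 0.   0.  -0.4] gf0.0
```

View pics/c7.png

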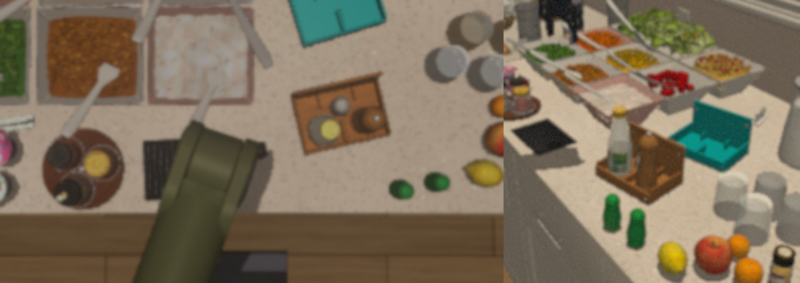

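Everything is in place: bottle and mill are within 2 mm of where they started, the salt (340,105) is in the back pocket and the jam (65,155) is in its ring.

```bash
python3 -c "
from station import ticket; print(ticket.close_job())"
```

```text
the job is handed in; nothing more can be done
None
```

The job is handed in at about 60 s: the jam is in the empty ring, the salt is in the back pocket, and the bottle and mill are back within 2 mm of their starting places; the final camera check showed everything upright, but no verdict came back.

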